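# Ease a jammed pocket plug out of a pier cap and rest it in the next one

## Robot

A 6-joint arm with a two-finger parallel gripper is mounted at the origin on the work surface; the furniture and walls round the work are solid. World frame = base frame: x ahead of the robot, y to its left, z up, the work surface at z = 0. Lengths are in m, angles in rad, forces in N, time in s.
With the tool pointing down it reaches from about 0.225 to 0.875 m from the base axis. Payload 3.4 kg.
Tool frame: the origin (TCP) lies at the very end of the fingers, on their centre line; the grasp point (between the pads) lies 19 mm behind it; z points along the fingers, y is the line along which they close (so a half turn about z gives the same grasp; the last joint's range is limited). The gripper opens to 85 mm and grips with 20 to 120 N. Pads are 22 mm wide; open, the fingers measure 114 mm over their backs; the gripper's body (76 mm by 85 mm) begins 54 mm behind the grasp point. The pads swing forward as they close: fully open they stand 13 mm farther back than shut.
Start: joints at [-1.287, 0.276, 1.505, -0, 1.361, -0.121], TCP at [0.226, -0.529, 0.231] pointing down, gripper open.
Joint ranges: [-2.89, 2.89], [-0.75, 2.08], [0.22, 2.7], [-1.18, 4.32], [0.11, 2.71], [-2.7, 2.7]. Speed limits (rad/s): [2.57, 2.57, 3.14, 3.14, 3.14, 3.14].

## Interface

Orientations are given as a unit quaternion [w, x, y, z].
In Python, from rig import readout, vision, manip gives the robot as it stands.
- The arm moves only by the shell command python3 -m handwheel 'ROWS' [FORCE]. ROWS is JSON, a list of rows, each a list of 3 entries, a list of its own where there are three numbers: the shift along the tool's x, y, z in mm, then the turn, a rotation vector about the tool's x, y, z in units of 6 degrees (1.0 is 6 degrees), then the closure, from -1 (fully open) to 1 (shut), so that 0 is half open. A call has 1 to 20 rows; each row shifts and turns the commanded pose from where the row before left it, along the tool's axes as they then stand; what a row does not reach is not made up. A row lasts 1/8 s, in which the tool goes at most 62.5 mm and 10.7 degrees, less where a joint would pass 70% of its speed; a pose out of reach is approached as far as the arm can. A call is refused whole if a number of a shift passes 62.5 or a number of a turn 1, either way. A call with a gripper value outside its range is refused whole. The fingers move at their own pace and stop on an object; FORCE is the grip in N (left out, the last holds). Time passes only in rows, so rows that do not move let the fingers close. It gives the time, the measured TCP pose, the force, the opening and the grip force at its end, in the units of the state.
- readout.get_state(): the state, without advancing time (a new reading comes with each control period).
- vision.get_image(name): name is "scene" or "top" or "wrist"; returns the picture (400x640x3 uint8, blue, green, red); there is no depth.
- vision.camera_params(name): a dict with "intrinsics" (3x3 intrinsics, pixels), "rvec" (rotation vector, rad) and "tvec" (3), from world to camera coordinates, as OpenCV has them; the wrist camera has in their place "hand_eye" (4x4, takes a point from camera to tool coordinates, whose origin is the TCP and whose axes are the flange's). Camera axes: x right, y down, z forward; pixel columns grow to the right and rows downward; lengths in m; the calibration is good to about 2 mm. A picture is of the moment at which its call begins: read the wrist's pose just before it. camera_params takes no time and is no camera call.
- manip.sign_off(): hands the job in; it is judged then, once.
The state is a dict: "clock": time; "qpos": joint angles; "qd": joint speeds; "effort": joint torques, N m; "position": TCP position; "ee_rot": TCP orientation; "contact_force": force on the tool from outside, world axes, zero at the start; "moment": the same for the moment, N m; "width": finger opening in m; "gripper_force": force on a finger pad.
Only numpy, scipy, OpenCV 4.12 (cv2) and the standard library are available. Lean on these libraries where they do the work, as an engineer would, in place of code of your own. Each camera call takes 0.05 s, during which the arm holds its last target. There are 200 camera calls.

## Task

The wooden blanking plug has been driven tight into the post pocket of one of the two cast-stone pier caps, and nothing holds the stone down: a straight pull would lift it and a snatch would make it jump. Rock the plug to and fro by its steel handle, along the length of the stone, while easing it up a little with each swing until it comes free, leaving the stone standing where it is. Then lower it gently, without dropping it, into the empty pocket of the other pier cap until it just rests there upright under its own weight, its collar still standing well clear of the stone and not pushed tight again.

Things in the scene. Friction and masses are not known exactly. Their poses are not given: they have to be found in the camera images.
- plug_grip (a point): Middle of the plug's steel handle bar: 10 mm round, running 48 mm straight along the plug's own y between two uprights 68 mm apart, 37 mm clear above the collar. x is the plug's length, z up. At the start it is 56 mm above the pocket mouth. Plug mass about 0.42 kg.
- plug_collar (a point): Centre of the underside of the plug's plywood collar, 84 x 88 x 8 mm, 50 mm below the bar; 6 mm above the stone at the start. Below it a hardwood body, 78 mm deep, 40 mm thick in y, tapers in x from 52 mm to 33 mm at its foot (1 in 8 each end).
- stone_a_pocket (a point): Centre of the pocket mouth, on the top, of the pier cap that holds the plug at the start. Grey cast stone, 220 (x) x 130 (y) x 80 mm high, 1.65 kg, loose on the table. Mouth 61 mm in x, 46 mm in y; the two x ends close in 1 in 8 going down. A straight pull (the pads slip at some 32 N) lifts the stone; rocked, the plug rises 1 to 2 mm a swing under little force.
- stone_b_pocket (a point): The same point of the other, identical pier cap, whose pocket is empty. The plug fits either way round, its x along the stone's x. The pads first touch when the bar is about 80 mm above the mouth; under its own weight the plug rests with the bar about 76 mm above it (collar 26 mm clear). Every 3 N of extra push wedges it some 2 mm further down.
- plug: The whole plug; origin at the centre of its foot, 128 mm below the bar. On each x end of its body, 30 mm above the foot, a black rubber pad (36 wide, 16 high) on a stiff spring, 8 mm proud when free, 5 mm at the start (18 N). 8 mm of rise slackens each by 1 mm: all slack after 24 mm. Jammed, it can tilt 5 degrees each way about the height of the pads: 8 mm at the bar, along x.

How it is judged:
By the outcome, as a careful person would: the job done as asked, in the order asked, and still so for the second after the job is handed in, with the robot touching nothing.
It also fails if it takes over 51 s, if anything falls off the work surface, if the arm or the gripper's body presses on something with over 40 N, if the wrist force passes 120 N, or if a joint passes its speed limit or range.

## Working session

There is one attempt and no reset: what is moved stays moved. The work goes in short steps, Python scripts to look and compute and a shell command to move; the robot and the scene stay as the last step left them, time stands still between calls to the robot, and variables do not carry over. Pictures are saved under pics/ and viewed, at most 11 in all, crops included, and the job is handed in when it is done.

```bash
mkdir -p pics; ls; python3 - <<'E'
from rig import readout, vision, manip
import cv2,numpy as np
s=readout.get_state();print({k:np.round(v,3).tolist() for k,v in s.items()})
a=vision.get_image("scene");b=vision.get_image("top")
cv2.imwrite("pics/s.png",a);cv2.imwrite("pics/t.png",b)
for n in("scene","top","wrist"):print(n,vision.camera_params(n))
E
```

```text
pics
{'clock': 0.0, 'qpos': [-1.287, 0.277, 1.506, -0.0, 1.361, -0.121], 'qd': [0.0, -0.0, -0.0, -0.001, 0.001, -0.0], 'effort': [-0.002, -41.678, -24.581, -0.001, 0.011, 0.0], 'position': [0.226, -0.528, 0.23], 'ee_rot': [-0.001, 0.98, 0.201, -0.0], 'contact_force': [-0.51, -0.013, -0.447], 'moment': [-0.037, 0.01, -0.007], 'gripper_force': 0.0, 'width': 0.085}
scene {'intrinsics': array([[416.15288809,   0.        , 317.37769794],
       [  0.        , 416.15288809, 202.01072775],
       [  0.        ,   0.        ,   1.        ]]), 'rvec': array([ 0.99024229, -2.14925645,  1.33877012]), 'tvec': array([0.29111779, 0.26052744, 0.58842763])}
top {'intrinsics': array([[380.9861741 ,   0.        , 324.62898739],
       [  0.        , 380.9861741 , 193.47834914],
       [  0.        ,   0.        ,   1.        ]]), 'rvec': array([ 2.17541822, -2.16353766,  0.04427824]), 'tvec': array([0.01760168, 0.45346141, 0.92961637])}
wrist {'intrinsics': array([[334.67785951,   0.        , 317.46134116],
       [  0.        , 334.67785951, 193.12066533],
       [  0.        ,   0.        ,   1.        ]]), 'hand_eye': array([[-3.12012360e-04, -9.60776033e-01, -2.77325291e-01,
         7.12664753e-02],
       [ 9.99999923e-01, -2.33817326e-04, -3.15031683e-04,
         1.59265000e-04],
       [ 2.37831433e-04, -2.77325368e-01,  9.60776032e-01,
        -1.42218747e-01],
       [ 0.00000000e+00,  0.00000000e+00,  0.00000000e+00,
         1.00000000e+00]])}
```

View pics/s.png

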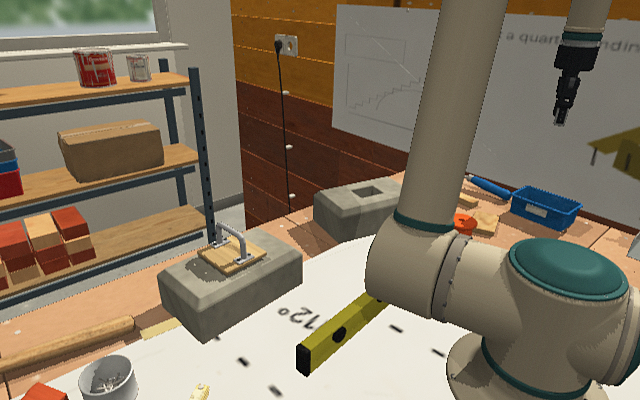

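View pics/t.png

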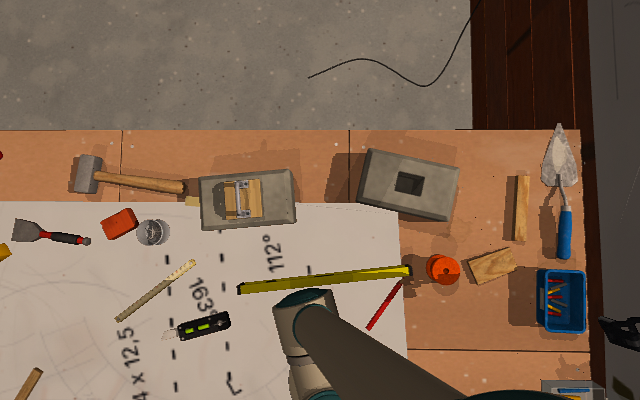

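The scene shows the plugged cap at (230,290) and the empty cap at (355,200). In the top view the plug's bar is near (243,199) and the empty pocket near (408,183).

```bash
cat > h.py <<'E'
import cv2,numpy as np
from rig import readout,vision
from scipy.spatial.transform import Rotation as R
def cam(n,s=None):
    p=vision.camera_params(n);K=p["intrinsics"]
    if n=="wrist":
        w,x,y,z=s["ee_rot"];T=np.eye(4);T[:3,:3]=R.from_quat([x,y,z,w]).as_matrix();T[:3,3]=s["position"]
        T=T@p["hand_eye"];return K,T[:3,:3],T[:3,3]
    M=cv2.Rodrigues(p["rvec"])[0];return K,M.T,-M.T@p["tvec"]
def cast(c,px,z):
    K,M,o=c;px=np.atleast_2d(px).astype(float)
    d=np.c_[px,np.ones(len(px))]@np.linalg.inv(K).T@M.T
    return o+d*((z-o[2])/d[:,2])[:,None]
def rects(mask,amin):
    cs,_=cv2.findContours(mask,cv2.RETR_LIST,cv2.CHAIN_APPROX_NONE)
    return [c for c in cs if cv2.contourArea(c)>amin]
def rect(P):  # min area rect in world mm
    (x,y),(w,h),a=cv2.minAreaRect((P[:,:2]*1000).astype(np.float32));return np.round([x,y,w,h,a],1)
E
python3 - <<'E'
from h import *
b=cv2.imread("pics/t.png");c=cam("top");print("cam at",c[2])
hsv=cv2.cvtColor(b,cv2.COLOR_BGR2HSV)
roi=np.zeros(b.shape[:2],np.uint8);roi[135:235,190:310]=1;roi[140:230,350:470]=1
coll=((hsv[...,0]<30)&(hsv[...,1]>85)&(hsv[...,2]>130)&(roi>0)).astype(np.uint8)*255
coll[:, :205]=0;coll[:,290:]=0;coll[:172]=0;coll[226:]=0
for k in rects(coll,100):print("collar",rect(cast(c,k[:,0],.094)),cv2.boundingRect(k))
dark=((hsv[...,2]<75)&(roi>0)).astype(np.uint8)*255
for k in rects(dark,100):print("dark",rect(cast(c,k[:,0],.08)),cv2.boundingRect(k))
st=((hsv[...,1]<70)&(hsv[...,2]>75)&(hsv[...,2]<185)&(roi>0)).astype(np.uint8)*255
for k in rects(st,1500):print("stone",rect(cast(c,k[:,0],.08)),cv2.boundingRect(k))
print(cast(c,[[243,199]],.136),cast(c,[[408,183]],.08))
v=np.hstack([b[140:240,190:310],b[140:240,350:470]])
cv2.imwrite("pics/c1.png",cv2.resize(v,None,fx=3.3,fy=3.3,interpolation=cv2.INTER_CUBIC))
E
```

```text
cam at [ 0.38525497 -0.00972022  0.96000405]
collar [435.3 235.5  54.9  23.7   5.6] (224, 187, 12, 24)
collar [437.  180.3  86.1  31.8   5.9] (246, 179, 16, 39)
dark [ 473.1 -176.6   61.4   46.6   77.2] (395, 171, 30, 25)
dark [ 431.6 -132.7  241.2  111.7   46.1] (355, 148, 91, 74)
[[0.43188888 0.19441904 0.136     ]] [[ 0.47384557 -0.17408652  0.08      ]]
```

View pics/c1.png

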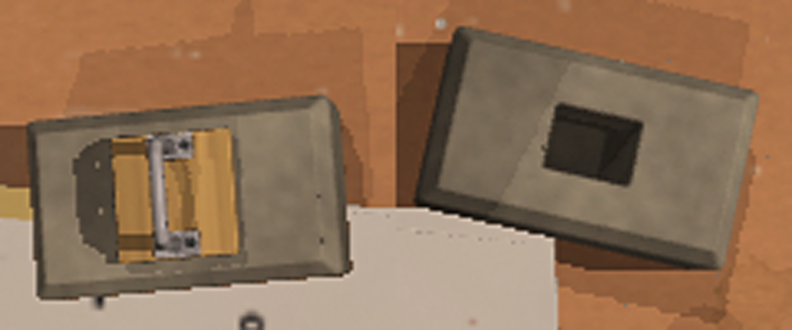

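The crop shows the plug's bar vertical in the image, with stone A tilted about 5°. Pocket B is a dark rectangle measuring 61x47 mm at (473,-177). I'll look at B from the wrist on the way.

```bash
python3 -m handwheel '[[[45.7,-28.3,-3],[0,0,0],-1],[[45.7,-28.3,-3],[0,0,0],-1],[[45.7,-28.3,-3],[0,0,0],-1],[[45.7,-28.3,-3],[0,0,0],-1],[[45.7,-28.3,-3],[0,0,0],-1],[[45.7,-28.3,-3],[0,0,0],-1],[[45.7,-28.3,-3],[0,0,0],-1],[[45.7,-28.3,-3],[0,0,0],-1],[[0,0,0],[0,0,0.98],-1],[[0,0,0],[0,0,0.98],-1],[[0,0,0],[0,0,0.98],-1],[[0,0,0],[0,0,0],-1]]' | cut -c1-600
python3 - <<'E'
from h import *
s=readout.get_state();b=vision.get_image("wrist");cv2.imwrite("pics/w1.png",b)
c=cam("wrist",s);print(s["position"],s["ee_rot"],c[2])
hsv=cv2.cvtColor(b,cv2.COLOR_BGR2HSV)
dark=cv2.morphologyEx((hsv[...,2]<75).astype(np.uint8)*255,cv2.MORPH_OPEN,np.ones((5,5)))
for k in rects(dark,300):print("dark",rect(cast(c,k[:,0],.08)),cv2.boundingRect(k))
E
```

```text
clock: 1.6
position: [0.4731, -0.1762, 0.2549]
ee_rot: [-0.0, 0.999, 0.049, -0.0]
contact_force: [0.1, -0.7, 0.1]
width: 0.0852
gripper_force: 0.0
[ 0.4731274  -0.17624199  0.25489613] [-2.01046710e-04  9.98791932e-01  4.91373750e-02 -3.93291347e-04] [ 0.54417547 -0.16924371  0.39706053]
dark [ 326.5 -237.6   20.8   34.2   29.9] (349, 299, 26, 22)
dark [ 314.2 -178.9   17.5   50.4   84.9] (299, 295, 19, 39)
dark [ 301.  -194.8  209.1  766.8    5.7] (0, 238, 640, 162)
dark [ 444.8 -394.6    8.8  127.    85. ] (508, 160, 49, 117)
dark [ 473.4 -178.6   56.2   45.    77.1] (287, 144, 67, 58)
dark [484.6  75.9  34.   76.5  13.3] (12, 118, 81, 39)
dark [ 626.5 -370.1   43.8  155.5    0. ] (467, 0, 173, 58)
```

View pics/w1.png

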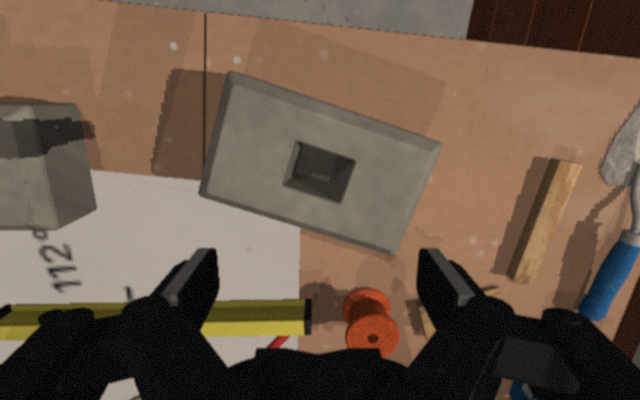

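Pocket B measures (473,-177), with its long axis at 77°. That agrees with the top view. Next I'll look at A.

```bash
python3 -m handwheel '[[[0,-54,0],[0,0,0],-1],[[0,-54,0],[0,0,0],-1],[[0,-54,0],[0,0,0],-1],[[0,-54,0],[0,0,0],-1],[[0,-54,0],[0,0,0],-1],[[0,-54,0],[0,0,0],-1],[[0,-54,0],[0,0,0],-1],[[0,0,0],[0,0,0],-1]]' | cut -c1-600
python3 - <<'E'
from h import *
s=readout.get_state();b=vision.get_image("wrist");cv2.imwrite("pics/w2.png",b)
c=cam("wrist",s);print(s["position"],s["ee_rot"],c[2])
hsv=cv2.cvtColor(b,cv2.COLOR_BGR2HSV)
m=((hsv[...,0]<30)&(hsv[...,1]>85)&(hsv[...,2]>110)).astype(np.uint8)*255
for k in rects(m,200):print("collar",rect(cast(c,k[:,0],.094)),cv2.boundingRect(k))
E
```

```text
clock: 2.65
position: [0.436, 0.2029, 0.2551]
ee_rot: [-0.001, 0.999, 0.052, -0.0]
contact_force: [-0.1, -0.4, -0.5]
width: 0.0855
gripper_force: 0.0
[0.43597638 0.20292644 0.255106  ] [-6.02968242e-04  9.98652035e-01  5.19010888e-02 -1.62126968e-04] [0.50692508 0.21019819 0.3973063 ]
collar [269.6 139.4  18.1 156.7   6.6] (288, 325, 147, 16)
collar [ 292.8 -146.6   85.2   27.2   53.8] (594, 322, 46, 46)
collar [ 383.2 -106.    73.7   58.     3.4] (583, 223, 57, 70)
collar [399.4 476.3  42.2  62.4  28.7] (0, 152, 63, 63)
collar [436.3 230.3  58.7  34.2   5.4] (270, 141, 38, 63)
collar [451.6 323.1  30.6  18.7  86.2] (171, 135, 34, 25)
collar [437.7 182.7  86.1  35.9   5.2] (320, 130, 41, 91)
collar [473.6 415.3 142.4  43.8  83.8] (0, 68, 165, 76)
collar [569.1 -21.   78.   46.2  89.7] (548, 14, 92, 64)
collar [521.5 251.5 461.1 141.7  90. ] (0, 0, 560, 177)
```

View pics/w2.png

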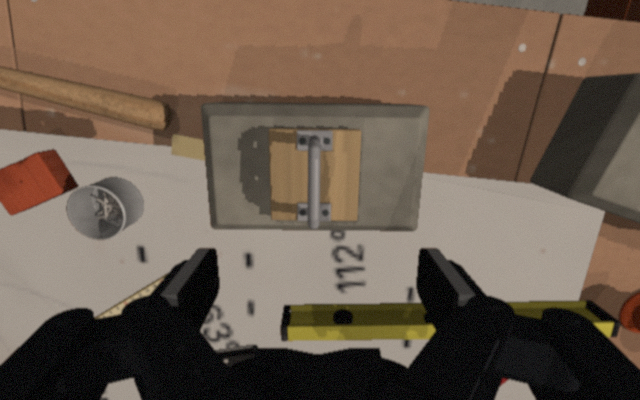

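The wrist view shows the bar at pixel column 314, rows 140–225, and the collar spanning 270–361. That puts the bar at (437.5, 206) with yaw 5.3°, and the collar width of 83x86 mm matches. Next I'll descend and grip.

```bash
python3 -m handwheel '[[[1.8,-2.9,20],[0,0,0.1],-1],[[0,0,42],[0,0,0],-1],[[0,0,42],[0,0,0],-1],[[0,0,34],[0,0,0],-1],[[0,0,0],[0,0,0],-1],[[0,0,0],[0,0,0],1],[[0,0,0],[0,0,0],1],[[0,0,0],[0,0,0],1],[[0,0,0],[0,0,0],1],[[0,0,0],[0,0,0],1],[[0,0,0],[0,0,0],1]]' 70 
python3 - <<'E'
from h import *
s=readout.get_state();print(s["moment"],s["ee_rot"])
a=vision.get_image("scene")[200:360,140:330];cv2.imwrite("pics/g1.png",cv2.resize(a,None,fx=3,fy=3))
E
```

```text
clock: 4.08
position: [0.4388, 0.2049, 0.1184]
ee_rot: [-0.002, 0.999, 0.043, 0.001]
contact_force: [-0.8, 5.8, 4.1]
width: 0.0077
gripper_force: 68.3
[0.83050737 0.24715343 0.06201793] [-2.00165646e-03  9.99078489e-01  4.28627157e-02  9.76340686e-04]
```

View pics/g1.png

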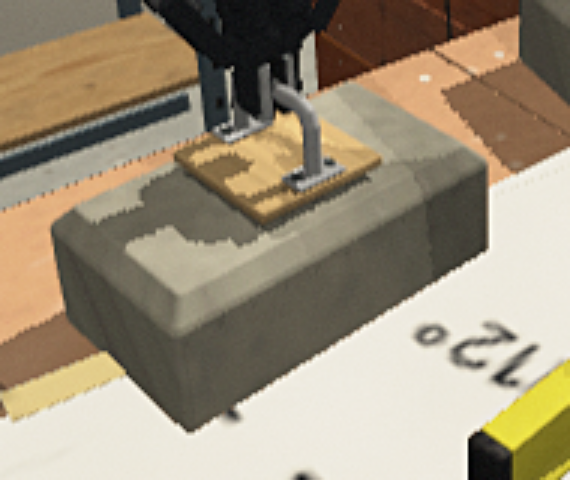

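```bash
python3 -m handwheel '[[[0,2.8,0],[0.33,0,0],1],[[0,2.8,-0.3],[0.34,0,0],1]]' 70; python3 -m handwheel '[[[0,-5.5,-0.2],[-0.67,0,0],1],[[0,-5.5,-0.5],[-0.67,0,0],1]]'; python3 -m handwheel '[[[0,5.5,-0.2],[0.67,0,0],1],[[0,5.5,-0.5],[0.67,0,0],1]]'
```

```text
clock: 4.38
position: [0.4396, 0.2006, 0.1192]
ee_rot: [-0.039, 0.998, 0.043, -0.0]
contact_force: [-3.1, 7.9, 7.5]
width: 0.0078
gripper_force: 68.8
clock: 4.62
position: [0.4395, 0.2069, 0.1206]
ee_rot: [0.037, 0.998, 0.043, 0.004]
contact_force: [0.4, -4.3, 11.0]
width: 0.0075
gripper_force: 69.4
clock: 4.88
position: [0.4404, 0.201, 0.122]
ee_rot: [-0.039, 0.998, 0.044, 0.001]
contact_force: [-1.9, 7.4, 10.3]
width: 0.0076
gripper_force: 69.5
```

```bash
python3 -m handwheel '[[[0,-5.5,-0.6],[-0.67,0,0],1],[[0,-5.5,-0.6],[-0.67,0,0],1]]'; python3 -m handwheel '[[[0,5.5,-0.6],[0.67,0,0],1],[[0,5.5,-0.6],[0.67,0,0],1]]'; python3 - <<'E'
from h import *
a=vision.get_image("scene")[200:360,140:330];cv2.imwrite("pics/g2.png",cv2.resize(a,None,fx=3,fy=3))
g=cv2.cvtColor(a,cv2.COLOR_BGR2GRAY).astype(np.float32);h=cv2.cvtColor(cv2.resize(cv2.imread("pics/g1.png"),(190,160),interpolation=cv2.INTER_AREA),cv2.COLOR_BGR2GRAY).astype(np.float32)
print(cv2.phaseCorrelate(h[75:145,15:95].copy(),g[75:145,15:95].copy()),np.abs(g-h)[75:145,15:95].mean())
E
```

```text
clock: 5.12
position: [0.4397, 0.2067, 0.1233]
ee_rot: [0.037, 0.998, 0.043, 0.004]
contact_force: [0.3, -3.9, 9.7]
width: 0.0072
gripper_force: 69.6
clock: 5.38
position: [0.4402, 0.2007, 0.1249]
ee_rot: [-0.039, 0.998, 0.044, 0.001]
contact_force: [-1.1, 6.7, 7.4]
width: 0.0076
gripper_force: 69.6
((0.03459819398201347, 0.09054706757108733), 1.0189785596397187) 3.0607142
```

View pics/g2.png

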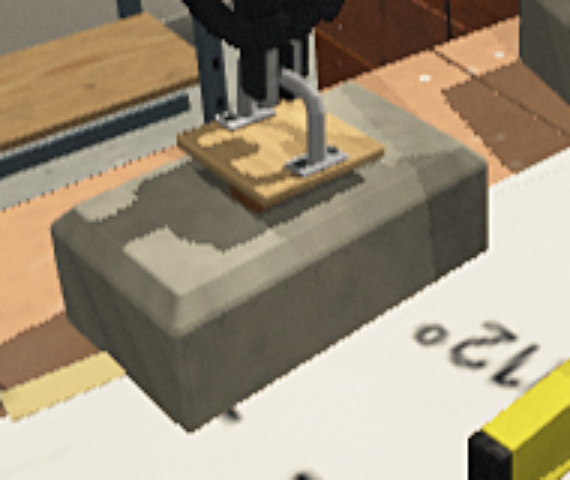

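The stone hasn't moved (0.1 px shift) and the plug has risen about 6.5 mm, so I'll keep rocking.

```bash
for i in 1 2; do python3 -m handwheel '[[[0,-5.5,-0.7],[-0.67,0,0],1],[[0,-5.5,-0.7],[-0.67,0,0],1]]'; python3 -m handwheel '[[[0,5.5,-0.7],[0.67,0,0],1],[[0,5.5,-0.7],[0.67,0,0],1]]'; done | grep -E "pos|cont"
```

```text
position: [0.4394, 0.2071, 0.1264]
contact_force: [-0.1, -3.6, 6.6]
position: [0.4401, 0.2004, 0.1282]
contact_force: [-1.8, 7.0, 6.3]
position: [0.4392, 0.207, 0.1296]
contact_force: [0.6, -2.8, 2.4]
position: [0.4399, 0.2002, 0.1316]
contact_force: [-2.4, 5.8, 5.9]
```

```bash
for i in 1; do python3 -m handwheel '[[[0,-6,-0.7],[-0.67,0,0],1],[[0,-6,-0.7],[-0.67,0,0],1]]'; python3 -m handwheel '[[[0,5.5,-0.7],[0.67,0,0],1],[[0,5.5,-0.7],[0.67,0,0],1]]';python3 -m handwheel '[[[0,-5.5,-0.7],[-0.67,0,0],1],[[0,-5.5,-0.7],[-0.67,0,0],1]]'; python3 -m handwheel '[[[0,5.5,-0.7],[0.67,0,0],1],[[0,5.5,-0.7],[0.67,0,0],1]]'; done | grep -E "pos|cont"
```

```text
position: [0.4388, 0.208, 0.1328]
contact_force: [-0.1, -2.7, 2.0]
position: [0.4395, 0.2007, 0.1347]
contact_force: [-1.1, 5.0, 3.8]
position: [0.4384, 0.2082, 0.1359]
contact_force: [-0.6, -1.8, -0.3]
position: [0.4392, 0.2004, 0.1379]
contact_force: [-1.0, 3.2, 2.3]
```

```bash
python3 -m handwheel '[[[0,-5.5,-0.8],[-0.67,0,0],1],[[0,-5.5,-0.8],[-0.67,0,0],1]]'; python3 -m handwheel '[[[0,5.5,-0.8],[0.67,0,0],1],[[0,5.5,-0.8],[0.67,0,0],1]]';python3 -m handwheel '[[[0,-5.5,-0.8],[-0.67,0,0],1],[[0,-5.5,-0.8],[-0.67,0,0],1]]'; python3 -m handwheel '[[[0,2.8,-0.7],[0.34,0,0],1],[[0,2.7,-0.7],[0.33,0,0],1],[[0,0,0],[0,0,0],1],[[0,0,0],[0,0,0],1]]'
```

```text
clock: 7.68
position: [0.4382, 0.2084, 0.1393]
ee_rot: [0.036, 0.998, 0.042, 0.002]
contact_force: [1.3, -1.3, -2.6]
width: 0.0075
gripper_force: 69.1
clock: 7.92
position: [0.4388, 0.1999, 0.1413]
ee_rot: [-0.037, 0.998, 0.044, -0.001]
contact_force: [-0.7, 3.2, -0.0]
width: 0.0072
gripper_force: 69.3
clock: 8.18
position: [0.4377, 0.2085, 0.1428]
ee_rot: [0.036, 0.998, 0.042, 0.001]
contact_force: [-0.2, -0.3, -5.3]
width: 0.0075
gripper_force: 69.0
clock: 8.68
position: [0.4379, 0.2039, 0.1445]
ee_rot: [0.0, 0.999, 0.043, -0.0]
contact_force: [0.2, 1.8, -3.1]
width: 0.0076
gripper_force: 69.0
```

```bash
python3 -m handwheel '[[[0,-1.5,-1.5],[0,0,0],1],[[0,0,-2],[0,0,0],1],[[0,0,-2],[0,0,0],1],[[0,0,-2],[0,0,0],1]]';python3 -m handwheel '[[[0,0,-5],[0,0,0],1],[[0,0,-8],[0,0,0],1],[[0,0,-10],[0,0,0],1],[[0,0,-15],[0,0,0],1],[[0,0,-20],[0,0,0],1],[[0,0,-20],[0,0,0],1],[[0,0,-10],[0,0,0],1],[[0,0,-5],[0,0,0],1],[[0,0,0],[0,0,0],1]]'
python3 - <<'E'
from h import *
s=readout.get_state();w=vision.get_image("wrist");a=vision.get_image("scene");t=vision.get_image("top")
cv2.imwrite("pics/l_w.png",w);cv2.imwrite("pics/l_t.png",t);cv2.imwrite("pics/l_s.png",a)
v=np.vstack([cv2.resize(a[120:360,140:420],None,fx=1.25,fy=1.25),cv2.resize(w,(350,219))]);cv2.imwrite("pics/l1.png",v)
g=cv2.imread("pics/s.png");f=lambda i:cv2.cvtColor(i,cv2.COLOR_BGR2GRAY).astype(np.float32)[280:345,155:235].copy()
print(cv2.phaseCorrelate(f(g),f(a)))
E
```

```text
clock: 9.18
position: [0.438, 0.2051, 0.1524]
ee_rot: [0.0, 0.999, 0.043, -0.0]
contact_force: [0.4, -0.5, -3.7]
width: 0.0078
gripper_force: 68.9
clock: 10.3
position: [0.438, 0.2052, 0.2452]
ee_rot: [0.0, 0.999, 0.043, -0.0]
contact_force: [0.4, 0.5, -3.7]
width: 0.0078
gripper_force: 69.0
((-0.012986336021391764, -0.06125462384537883), 0.9779799494478437)
```

View pics/l1.png

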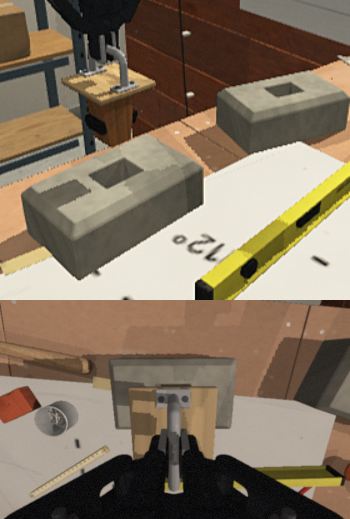

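The plug is free and hangs clear of pocket A, and the stone hasn't moved (0.06 px). Next I'll carry it over B and turn.

```bash
python3 -m handwheel '[[[0.3,15,0],[0,0,0],1],[[0.3,35,0],[0,0,0],1],[[0.3,50,0],[0,0,0],1],[[0.3,55,0],[0,0,0],1],[[0.3,55,0],[0,0,0],1],[[0.3,55,0],[0,0,0],1],[[0.3,50,0],[0,0,0],1],[[0.3,40,0],[0,0,0],1],[[0.1,20,0],[0,0,0],1],[[0,8.6,0],[0,0,0],1],[[0,0,0],[0,0,0.6],1],[[0,0,0],[0,0,0.9],1],[[0,0,0],[0,0,0.9],1],[[0,0,0],[0,0,0.57],1],[[0,0,0],[0,0,0],1],[[0,0,0],[0,0,0],1]]' 
python3 - <<'E'
from h import *
s=readout.get_state();w=vision.get_image("wrist");a=vision.get_image("scene");t=vision.get_image("top")
cv2.imwrite("pics/m_w.png",w);cv2.imwrite("pics/m_s.png",a)
print(s["ee_rot"])
c=cam("wrist",s);hsv=cv2.cvtColor(w,cv2.COLOR_BGR2HSV)
m=((hsv[...,0]<30)&(hsv[...,1]>85)&(hsv[...,2]>110)).astype(np.uint8)*255
for k in rects(m,400):
    b=cv2.boundingRect(k)
    if 200<b[0]<420:print("collar",rect(cast(c,k[:,0],s["position"][2]+.019-.042)),b)
v=np.vstack([cv2.resize(a[100:300,240:480],(480,400)),cv2.resize(w[50:250,180:460],(270,193))][:1]);cv2.imwrite("pics/m1.png",np.hstack([v,cv2.resize(w[0:400,180:460],(280,400))]))
E
```

```text
clock: 12.45
position: [0.4736, -0.176, 0.2453]
ee_rot: [-0.0, 0.994, -0.111, -0.0]
contact_force: [-1.1, 0.6, -4.9]
width: 0.0075
gripper_force: 69.0
[-1.58211685e-04  9.93806892e-01 -1.11120810e-01 -5.17493095e-05]
collar [ 457.  -139.    14.4   18.7    0.9] (245, 262, 29, 29)
collar [ 487.7 -154.8   33.7   29.1   76.6] (241, 193, 65, 53)
```

View pics/m1.png

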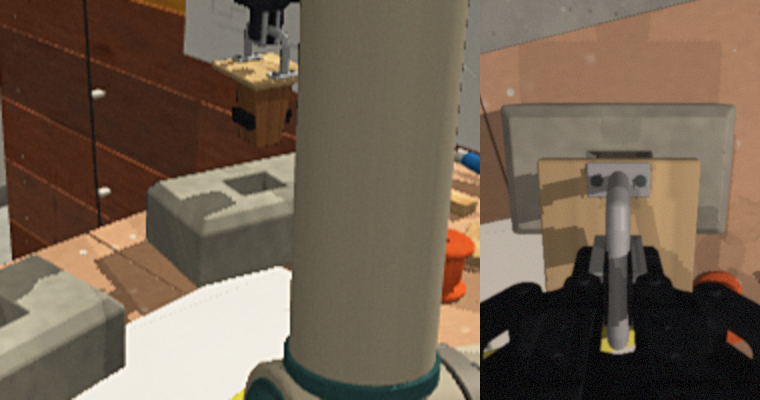

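In the wrist crop the collar spans x 540–698, the pocket 588–652 and the stone 503–735. All three are centred near 619–620 with parallel edges. I'll check the along-bar direction using the far edges.

```bash
python3 - <<'E'
from h import *
s=readout.get_state();w=cv2.imread("pics/m_w.png");c=cam("wrist",s)
g=cv2.cvtColor(w,cv2.COLOR_BGR2GRAY)
for col in(305,319,333):print(col,g[140:172,col].tolist())
ww,x,y,z=s["ee_rot"];M=R.from_quat([x,y,z,ww]).as_matrix();p=s["position"]
for r in(150,151,152):print("pocket far",r,np.round((cast(c,[[319,r]],.08)-p)@M*1000,1))
for r in(157,158,159):print("collar far",r,np.round((cast(c,[[319,r]],p[2]+.019-.042)-p)@M*1000,1))
print("tool-frame delta to B",np.round((np.array([.4734,-.177,p[2]])-p)@M*1000,1))
E
```

```text
305 [125, 125, 127, 128, 133, 131, 130, 132, 125, 119, 101, 79, 60, 53, 60, 54, 60, 60, 77, 96, 114, 119, 114, 123, 130, 137, 138, 136, 137, 138, 138, 138]
319 [120, 121, 124, 123, 130, 130, 130, 128, 126, 118, 101, 83, 65, 56, 59, 55, 56, 60, 71, 94, 106, 114, 117, 123, 132, 137, 137, 137, 138, 138, 123, 102]
333 [123, 123, 121, 126, 127, 130, 127, 126, 121, 116, 101, 80, 63, 55, 58, 54, 56, 58, 72, 91, 107, 116, 115, 122, 135, 140, 138, 137, 138, 139, 142, 141]
pocket far 150 [[ 23.8   0.9 165.3]]
pocket far 151 [[ 22.8   0.9 165.3]]
pocket far 152 [[ 21.9   0.9 165.3]]
collar far 157 [[42.2  0.4 23. ]]
collar far 158 [[41.7  0.4 23. ]]
collar far 159 [[41.2  0.4 23. ]]
tool-frame delta to B [-0.1  0.6 -0. ]
```

```bash
python3 -m handwheel '[[[1,0.5,8],[0,0,0],1],[[0,0,15],[0,0,0],1],[[0,0,15],[0,0,0],1],[[0,0,10],[0,0,0],1],[[0,0,4],[0,0,0],1],[[0,0,4],[0,0,0],1],[[0,0,4],[0,0,0],1],[[0,0,4],[0,0,0],1]]'; python3 -m handwheel '[[[0,0,5],[0,0,0],1],[[0,0,5],[0,0,0],1],[[0,0,5],[0,0,0],1],[[0,0,5],[0,0,0],1]]';python3 -m handwheel '[[[0,0,4],[0,0,0],1],[[0,0,3],[0,0,0],1],[[0,0,2],[0,0,0],1],[[0,0,0],[0,0,0],1]]'; python3 -c "
from rig import readout;print(readout.get_state()['moment'])"
```

```text
clock: 13.6
position: [0.4747, -0.1776, 0.1813]
ee_rot: [0.0, 0.994, -0.112, 0.0]
contact_force: [-0.7, 0.8, -3.8]
width: 0.0076
gripper_force: 68.9
clock: 14.1
position: [0.4745, -0.1775, 0.1609]
ee_rot: [0.0, 0.994, -0.112, -0.0]
contact_force: [0.2, 0.2, -3.9]
width: 0.0076
gripper_force: 68.9
clock: 14.6
position: [0.4745, -0.1774, 0.1522]
ee_rot: [-0.0, 0.994, -0.112, -0.0]
contact_force: [-0.4, 0.4, -3.8]
width: 0.0074
gripper_force: 68.9
[0.01076588 0.00241625 0.044835  ]
```

```bash
python3 -m handwheel '[[[0,0,3],[0,0,0],1],[[0,0,3],[0,0,0],1],[[0,0,1.5],[0,0,0],1],[[0,0,0],[0,0,0],1]]'|grep -E "pos|cont"; for i in 1 2 3; do python3 -m handwheel '[[[0,0,1],[0,0,0],1],[[0,0,0],[0,0,0],1],[[0,0,0],[0,0,0],1]]'|grep -E "pos|cont";done
```

```text
position: [0.4745, -0.1774, 0.1446]
contact_force: [0.3, 0.8, -4.6]
position: [0.4745, -0.1775, 0.1438]
contact_force: [0.3, 0.5, -4.4]
position: [0.4746, -0.1775, 0.1428]
contact_force: [0.0, 0.4, -2.9]
position: [0.4746, -0.1774, 0.1418]
contact_force: [0.2, 0.6, -3.2]
```

```bash
for i in 1 2 3 ; do python3 -m handwheel '[[[0,0,0.8],[0,0,0],1],[[0,0,0],[0,0,0],1],[[0,0,0],[0,0,0],1]]'|grep -E "pos|cont";done;  python3 -c "
from rig import readout;print(readout.get_state()['moment'])"
```

```text
position: [0.4746, -0.1775, 0.1411]
contact_force: [0.3, 1.5, -1.9]
position: [0.4747, -0.1775, 0.1403]
contact_force: [0.4, 1.2, -1.5]
position: [0.4747, -0.1775, 0.1395]
contact_force: [-0.1, 0.6, 0.5]
[ 0.19207273 -0.05986109  0.02685674]
```

```bash
python3 -m handwheel '[[[0,0,0],[0,0,0],1],[[0,0,0],[0,0,0],1],[[0,0,0],[0,0,0],1]]' 20; python3 -m handwheel '[[[0,0,0],[0,0,0],0.7],[[0,0,0],[0,0,0],0.5],[[0,0,0],[0,0,0],0.2],[[0,0,0],[0,0,0],0],[[0,0,0],[0,0,0],0],[[0,0,0],[0,0,0],0]]'
python3 - <<'E'
from h import *
w=vision.get_image("wrist");a=vision.get_image("scene");cv2.imwrite("pics/r1.png",np.hstack([cv2.resize(a[100:300,240:480],(480,400)),cv2.resize(w[0:400,180:460],(280,400))]))
E
```

```text
clock: 17.73
position: [0.4747, -0.1776, 0.1395]
ee_rot: [0.0, 0.994, -0.112, 0.0]
contact_force: [0.4, 1.0, 0.4]
width: 0.0078
gripper_force: 69.5
clock: 18.48
position: [0.4745, -0.1775, 0.1394]
ee_rot: [0.0, 0.994, -0.112, 0.0]
contact_force: [0.5, 0.3, 1.1]
width: 0.0427
gripper_force: 0.0
```

View pics/r1.png

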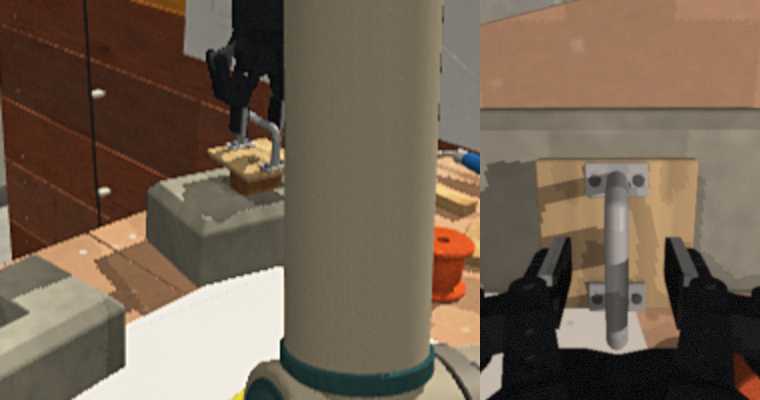

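It's released and standing upright with the collar clear, and the fingers are either side of the bar. I'll retreat upward.

```bash
python3 -m handwheel '[[[0,0,-8],[0,0,0],0],[[0,0,-15],[0,0,0],0],[[0,0,-20],[0,0,0],0],[[0,0,-30],[0,0,0],0],[[0,0,-30],[0,0,0],0],[[0,0,-15],[0,0,0],0],[[0,0,0],[0,0,0],0],[[0,0,0],[0,0,0],0]]'
python3 - <<'E'
from h import *
s=readout.get_state();w=vision.get_image("wrist");a=vision.get_image("scene");t=vision.get_image("top");c=cam("wrist",s);hsv=cv2.cvtColor(w,cv2.COLOR_BGR2HSV)
m=((hsv[...,0]<30)&(hsv[...,1]>85)&(hsv[...,2]>110)).astype(np.uint8)*255
for k in rects(m,400):
    b=cv2.boundingRect(k)
    if 200<b[0]<420:print("collar",rect(cast(c,k[:,0],.114)),b)
g=cv2.imread("pics/s.png");f=lambda i:cv2.cvtColor(i,cv2.COLOR_BGR2GRAY).astype(np.float32)[280:345,155:235].copy()
print(cv2.phaseCorrelate(f(g),f(a)))
cv2.imwrite("pics/f1.png",np.hstack([cv2.resize(a[130:250,280:440],(480,360)),cv2.resize(w[0:360,180:460],(280,360))]))
E
```

```text
clock: 19.58
position: [0.4739, -0.1771, 0.2564]
ee_rot: [-0.0, 0.994, -0.112, -0.001]
contact_force: [-0.4, 0.1, 0.2]
width: 0.0425
gripper_force: 0.0
collar [ 316.8 -140.8  121.9   38.    82.2] (259, 316, 120, 35)
collar [ 470.7 -151.1   35.    63.4   76.8] (270, 155, 41, 70)
collar [ 513.4 -155.8   25.4   15.2   77.1] (268, 133, 31, 19)
((0.04294105707816698, -0.08036470817483377), 0.9565036136243078)
```

View pics/f1.png

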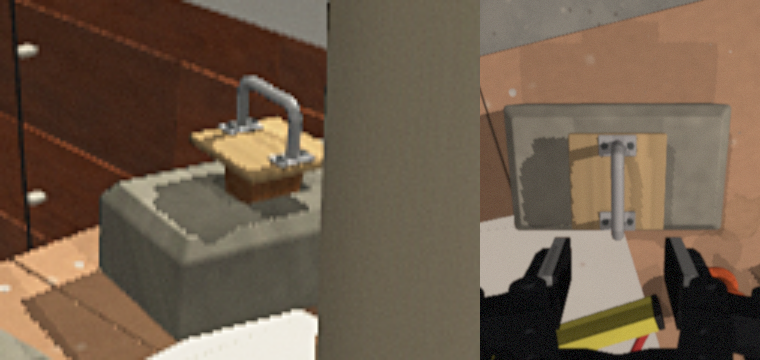

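The plug stands upright in B with its collar clear of the stone, the gripper is free of it, and stone A hasn't moved.

```bash
python3 -c "
from rig import manip;print(manip.sign_off())"
```

```text
the job is handed in; nothing more can be done
None
```

I rocked the plug free without moving its stone and lowered it into the other pier cap, where it rests upright with its collar well clear; I handed the job in at about 20 s, with the gripper clear of everything.

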